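# One dose from the hand-wheel dosing pump

### The arm

A 6-joint arm with a two-finger parallel gripper is mounted at the origin on the work surface. World frame = base frame: x ahead of the robot, y to its left, z up, the work surface at z = 0. Lengths are in m, angles in rad, forces in N, time in s.
With the tool pointing down it reaches from about 0.325 to 0.775 m from the base axis. Payload 9.3 kg.
Tool frame: the origin (TCP) lies between the finger pads; the fingertips stand 8 mm ahead of it and the grasp point (between the pads) lies 11 mm behind it; z points along the fingers, y is the line along which they close (so a half turn about z gives the same grasp; the last joint's range is limited). The gripper opens to 85 mm and grips with 20 to 120 N. Pads are 22 mm wide; open, the fingers measure 114 mm over their backs; the gripper's body (76 mm by 85 mm) begins 54 mm behind the grasp point. The pads swing forward as they close: fully open they stand 13 mm farther back than shut.
Start: joints at [-1.288, 0.259, 0.021, 1.334, 0, 1.418], TCP at [0.232, -0.499, 0.239] pointing down, gripper open.
Joint ranges: [-3.04, 3.04], [-0.91, 1.82], [-1.04, 1.36], [-1.92, 1.95], [-1.52, 1.45], [-3.14, 3.14]. Speed limits (rad/s): [2.22, 2.22, 2.79, 3.14, 3.14, 3.14].

### API

Orientations are given as a rotation vector (axis times angle).
In Python, from workcell import * gives the robot as it stands. The module is installed in compiled form; this text tells all that it offers.
- The arm moves only by the tool apply_moves, never from a script. Its argument "rows" is text: rows parted by semicolons, each of 5 numbers parted by spaces: the shift along the tool's x, y, z in mm, then the turn about the tool's z in degrees, then the finger opening in mm, from 0 to 85.4. In form: x y z yaw grip; .... A call has 1 to 8 rows; each row is the pose to reach, as a shift and turn from the pose commanded when the call began, along the tool's axes at that moment; what a row does not reach only later rows make up. A row lasts 1/10 s, in which the tool goes at most 50 mm and 8.59 degrees, less where a joint would pass 70% of its speed; a pose out of reach is approached as far as the arm can. A call with a gripper value outside its range is refused whole. The fingers move at their own pace and stop on an object; "squeeze" is the grip in N (left out, the last holds). Time passes only in rows, so rows that repeat a pose let the fingers close. It gives the time, the measured TCP pose, the force, the opening and the grip force at its end, in the units of the state.
- observe(): the state, without advancing time (a new reading comes with each control period).
- get_image(name): name is "scene" or "top"; returns a dict with "frame" (480x640x3 uint8, red, green, blue), "fx", "fy", "cx", "cy" (pixels), "position" and "attitude" of the camera in the world. Camera axes: x right, y down, z forward; pixel columns grow to the right and rows downward; lengths in m; the calibration is good to about 2 mm. A picture is of the moment at which its call begins. There is no depth.
- finish_job(): hands the job in; it is judged then, once.
Trained networks look in the newest picture that a camera, given by its name, has taken for a name from the list of things; names that differ only in an ending like _2 or _b are one class to them, and where a whole thing is asked for, a point or a joint stands for the part that bears it (a point fixed in the world has none). Each returns a list of dicts, best first, with "conf" (0 to 1); they miss things now and then, are a little off and sometimes report something else, mostly with a low value. They report only what shows in the picture. A call takes as long as a camera call.
- masks_of(camera, query): "mask" (480x640 bool, what is visible of it) and "location" ([column, row] in pixels, amid what is visible of it).
The state is a dict: "time": time; "joint_pos": joint angles; "joint_velocities": joint speeds; "effort": joint torques, N m; "tcp_pos": TCP position; "ee_rot": TCP orientation; "ft_force": force on the tool from outside, world axes, zero at the start; "torque": the same for the moment, N m; "grip_width": finger opening in m; "grasp_force": force on a finger pad.
Only numpy, scipy, OpenCV 4.12 (cv2) and the standard library are available. Lean on these libraries where they do the work, as an engineer would, in place of code of your own. Each camera call takes 0.05 s, during which the arm holds its last target. There are 200 camera calls.

### The job

Give one dose with the blue dosing pump: with the fingertips closed and without gripping anything, push its hand wheel round by the upright red handle, clockwise as seen from above, through exactly one full turn, so that the handle is back where it started, and then draw clear. Push gently and leave everything else as it stands: the white pump's wheel is not to be turned, and the glassware, bottles and meter are not to be moved or lifted.

Things in the scene. Friction and masses are not known exactly. Their poses are not given: they have to be found in the camera images.
- blue_handle: upright red handle on the rim of the blue pump's wheel: a plain cylinder 18 mm in diameter, 50 mm tall. It sits on the wheel and can revolve freely about its own upright axis. Origin: centre of its foot, 80 mm above the table, on a circle of 65 mm radius about the wheel's axis; its top is at 130 mm.
- blue_wheel (a joint): angle of the blue pump's wheel in rad, growing clockwise as seen from above; one turn is 2 pi. The start value differs from run to run (within -2.6 to 2.6) and there is no stop within reach. The wheel turns with steady friction (about 2 N at the handle) and stays where it is left.
- blue_axis (a point): point on the vertical axis of the blue pump's wheel, 81 mm above the table, level with the top of the rim. The aluminium wheel is open, 142 mm over its rim (round bar 12 mm thick), three thin spokes, hub 34 mm across; the hub's top, the highest point apart from the handle, is 84 mm above the table, the rim's top 81 mm. One spoke leads to the handle.
- blue_pump: the blue pump, origin under its centre at table height, on the wheel's axis: a fixed blue housing, 170 x 150 mm, 48 mm tall with a grey deck to 52 mm, with a clear barrel along its far side (its +x side) that reaches 113 mm from the axis and 45 mm high.
- white_handle: the red handle of the white pump, which is otherwise the same as the blue one (same sizes; white housing). The two pumps may stand either way round, left or right, at least 300 mm apart sideways. To be left alone. Origin: centre of the handle's foot, 80 mm above the table.
- vial: small green glass vial, 24 mm across, 55 mm tall, standing between the two pumps; origin at the centre of its underside. To be left alone.
- amber_bottle: amber reagent bottle with black cap, 64 mm across, 120 mm tall; origin at the centre of its underside. To be left alone.
- blue_cap_bottle: clear bottle with blue cap, 70 mm across, 150 mm tall, at the back; origin at the centre of its underside. To be left alone.
- flask: conical glass flask, 80 mm across the foot, 115 mm tall, at the back; origin at the centre of its underside. To be left alone.
- beaker: glass beaker, 70 mm across, 85 mm tall; origin at the centre of its underside. To be left alone.
- meter: hand-held blue meter lying flat, 150 x 70 x 35 mm, with a black 22 mm tall cap on its top; origin at the centre of its underside. To be left alone.
- jar: white jar with yellow cap, 56 mm across, 70 mm tall; origin at the centre of its underside. To be left alone.

How it is judged:
On the way:
1. the blue pump's wheel is pushed by its handle through the far half of the circle (distance of blue_handle from where it was at the start of the episode above 0.11 m and contact force between the fingers and blue_handle above 0.2 N).
At the end, for the whole second after the job is handed in: The blue wheel has gone once round clockwise: its handle rests within 12 mm (about 10 degrees) of where it started, one turn on and not none, two or a turn the other way, and is still. The white pump's handle is within 8 mm and every bystander within 12 mm of where it was (distance of each of blue_handle, vial, amber_bottle, blue_cap_bottle, flask, beaker, meter, jar from where it was at the start of the episode below 0.012 m and value of joint blue_wheel between 3.14 and 9.42 rad and velocity of joint blue_wheel between -0.05 and 0.05 rad/s and distance of white_handle from where it was at the start of the episode below 0.008 m); the robot touches nothing.
It fails at once if the handle is gripped or pushed hard (more than 20 N between fingers and handle) (contact force between the fingers and blue_handle above 20 N).
It fails at once if the white pump's wheel is turned (distance of white_handle from where it was at the start of the episode above 0.008 m).
It fails at once if a bottle, the jar, vial, flask, beaker or meter is moved or lifted (more than 12 mm) (distance of any of vial, amber_bottle, blue_cap_bottle, flask, beaker, meter, jar from where it was at the start of the episode above 0.012 m).
It also fails if it takes over 69 s, if anything falls off the work surface, if the arm or the gripper's body presses on something with over 40 N, if the wrist force passes 120 N, or if a joint passes its speed limit or range.

## Working session

There is one attempt and no reset: what is moved stays moved. The work goes in short steps, Python scripts to look and compute and a tool call to move; the robot and the scene stay as the last step left them, time stands still between calls to the robot, and variables do not carry over. Pictures are saved under pics/ and viewed, at most 10 in all, crops included, and the job is handed in when it is done.

Besides the shell and the picture viewer there is one more tool, called after "Call:" as name(argument=value, ...) on one line, values as JSON. apply_moves: Moves the arm, as the interface text tells. Its arguments: {"type":"object","properties":{"rows":{"type":"string"},"squeeze":{"type":"number"}},"required":["rows"]}

```bash
mkdir -p pics; cat > h.py <<'E'
from workcell import *
import numpy as np, cv2
from scipy.spatial.transform import Rotation as R
def ray(im,px):
    a=np.array(im["attitude"],float)
    M=a if a.shape==(3,3) else (R.from_rotvec(a).as_matrix() if a.size==3 else R.from_quat(a).as_matrix())
    d=M@np.array([(px[0]-im["cx"])/im["fx"],(px[1]-im["cy"])/im["fy"],1.])
    return np.array(im["position"],float),d
def at(im,px,z):
    p,d=ray(im,px); return p+d*(z-p[2])/d[2]
E
python3 - <<'E'
from h import *
for c in ("top","scene"):
    im=get_image(c); cv2.imwrite(f"pics/{c}0.png",im["frame"][:,:,::-1])
    print(c,{k:v for k,v in im.items() if k!="frame"})
    for q,z in (("blue_handle",.105),("white_handle",.105),("blue_pump",.05),("blue_wheel",.08),("vial",.03)):
        for m in masks_of(c,q)[:3]: print(q,round(m["conf"],2),m["location"],m["mask"].sum(),at(im,m["location"],z).round(3))
s=observe();print(s)
E
```

```text
top {'fx': 529.6944090638698, 'fy': 529.6944090638698, 'cx': 321.0681997128476, 'cy': 234.9905764048796, 'position': array([0.45491408, 0.03076456, 1.55146866]), 'attitude': array([-2.20007055,  2.17121274, -0.08143362])}
blue_handle 0.55 [417.1, 239.5] 65 [ 0.551 -0.235  0.105]
blue_handle 0.28 [371.8, 161.7] 578 [ 0.765 -0.109  0.105]
white_handle 0.64 [246.5, 265.9] 66 [0.472 0.23  0.105]
blue_pump 0.88 [391.9, 239.4] 3489 [ 0.554 -0.173  0.05 ]
blue_wheel 0.6 [393.9, 238.8] 811 [ 0.553 -0.175  0.08 ]
vial 0.53 [336.5, 241.6] 79 [ 0.547 -0.017  0.03 ]
scene {'fx': 449.62585674937236, 'fy': 449.62585674937236, 'cx': 316.67733370838187, 'cy': 243.18563003568505, 'position': array([0.99865324, 0.56400676, 0.84923375]), 'attitude': array([-0.92632749, -2.56774849,  0.98521828])}
blue_handle 0.41 [248.2, 174.8] 113 [ 0.56  -0.248  0.105]
white_handle 0.65 [410.7, 270.7] 151 [0.473 0.234 0.105]
white_handle 0.19 [268.3, 211.6] 4052 [ 0.599 -0.104  0.105]
blue_pump 0.88 [268.4, 214.0] 3937 [ 0.575 -0.146  0.05 ]
blue_wheel 0.76 [261.7, 192.6] 1099 [ 0.558 -0.194  0.08 ]
blue_wheel 0.7 [2
[... 159 characters left out ...]
 0.6, 'joint_pos': array([-1.28760667e+00,  2.58567390e-01,  2.14792658e-02,  1.33369401e+00,
        5.85372026e-06,  1.41818255e+00]), 'joint_velocities': array([ 1.62371235e-04,  9.90140382e-04, -2.88104170e-05, -2.02992982e-04,
       -1.46437737e-03,  5.06130657e-04]), 'effort': array([ 6.11759097e-04, -5.55095172e+01,  3.44626594e+01,  1.07303695e-03,
       -1.38244800e-04, -1.85116835e-05]), 'tcp_pos': array([ 0.23216303, -0.49858365,  0.23928828]), 'ee_rot': array([3.06729060e+00, 6.79151040e-01, 1.06303633e-05]), 'ft_force': array([ 0.47487436, -0.99563065, -0.36723467]), 'torque': array([ 0.00962851,  0.03959417, -0.02847862]), 'grasp_force': 0.0, 'grip_width': 0.0854737111610667}
```

```bash
python3 - <<'E'
import cv2
im=cv2.imread("pics/top0.png")
cv2.imwrite("pics/c1.png",cv2.resize(im[150:330,210:450],None,fx=3.3,fy=3.3,interpolation=cv2.INTER_CUBIC))
E
```

```text
(no output)
```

View pics/c1.png

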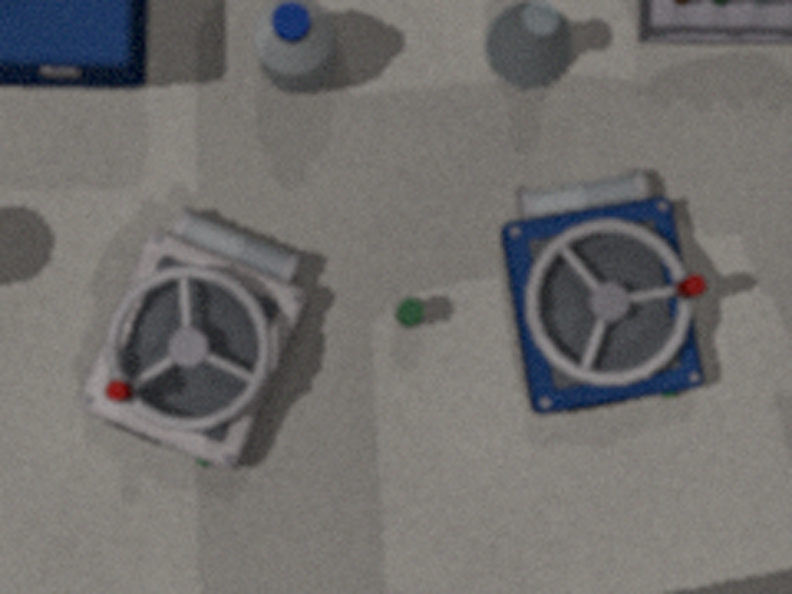

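View pics/scene0.png

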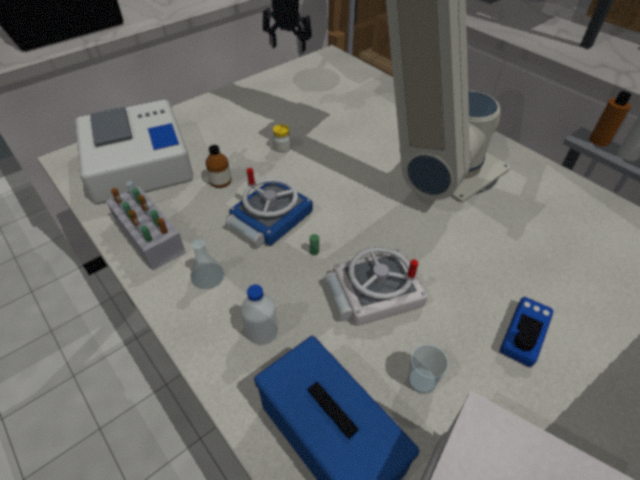

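The top view crop shows the blue pump at right: hub at about full-image pixel (394.5, 241.5), handle at (419.7, 236.7). The vial is at (334, 244) and the white pump is on the left. The scene view shows the amber bottle at (217, 167), just beyond the blue pump near the handle. Next I'll refine the positions.

```bash
cat > m.py <<'E'
from h import *
def measure(pr=True):
    ims={c:get_image(c) for c in("top","scene")}
    out={}
    near={"top":(395,240),"scene":(262,195)}
    for c,im in ims.items():
        f=im["frame"].astype(int); m=((f[:,:,0]>110)&(f[:,:,1]<70)&(f[:,:,2]<80)).astype(np.uint8)
        n,l,st,ce=cv2.connectedComponentsWithStats(m)
        k=[i for i in range(1,n) if st[i,4]>8 and np.hypot(*(ce[i]-near[c]))<45]
        for i in k: out[c]=ce[i]; print(c,ce[i].round(1),st[i,4],at(im,ce[i],.105).round(4))
    return ims,out
E
python3 - <<'E'
from m import *
ims,o=measure()
if len(o)==2:
    (p,d),(q,e)=ray(ims["top"],o["top"]),ray(ims["scene"],o["scene"])
    A=np.c_[d,-e]; s=np.linalg.lstsq(A,q-p,rcond=None)[0]; print("tri",(p+d*s[0]).round(4),(q+e*s[1]).round(4))
print("hub",at(ims["top"],(394.5,241.5),.084).round(4))
# rim ellipse from mask outer contour
for c in ims:
    m=masks_of(c,"blue_wheel")[0]["mask"].astype(np.uint8)
    ct=max(cv2.findContours(m,cv2.RETR_EXTERNAL,cv2.CHAIN_APPROX_NONE)[0],key=len)[:,0]
    P=np.array([at(ims[c],x,.076)[:2] for x in ct])
    from scipy.optimize import least_squares
    r=least_squares(lambda v:np.hypot(*(P-v[:2]).T)-v[2],[.55,-.176,.07],loss="soft_l1",f_scale=.002); print(c,"rim",r.x.round(4))
for n,z in(("amber_bottle",.06),("vial",.03),("jar",.04),("flask",.05)):
    for c in ims:
        for m in masks_of(c,n)[:1]: print(n,c,round(m["conf"],2),at(ims[c],m["location"],z).round(3))
E
```

```text
top [420.  235.5] 14 [ 0.5618 -0.2428  0.105 ]
scene [249.4 169.7] 17 [ 0.5459 -0.2633  0.105 ]
tri [ 0.5601 -0.2385  0.1277] [ 0.5597 -0.2382  0.1276]
hub [ 0.5457 -0.1759  0.084 ]
top rim [ 0.5484 -0.1773  0.0705]
scene rim [ 0.5502 -0.1748  0.0709]
amber_bottle top 0.66 [ 0.567 -0.388  0.06 ]
amber_bottle scene 0.93 [ 0.581 -0.384  0.06 ]
vial top 0.55 [ 0.544 -0.011  0.03 ]
vial scene 0.56 [ 0.531 -0.008  0.03 ]
jar top 0.84 [ 0.346 -0.403  0.04 ]
jar scene 0.57 [ 0.338 -0.401  0.04 ]
flask top 0.81 [ 0.772 -0.1    0.05 ]
flask scene 0.9 [ 0.791 -0.08   0.05 ]
```

Call:
apply_moves(rows="45 -10 0 2 0; 100 -22 0 4 0; 155 -34 0 6 0; 200 -44 0 8 0; 245 -54 0 10 0; 290 -64 0 12 0; 335 -74 0 14 0; 380 -84 0 15 0")

```text
time: 2.0
tcp_pos: [0.5427, -0.2604, 0.2394]
ee_rot: [3.13, 0.271, 0.001]
ft_force: [-0.5, -0.8, 0.3]
grip_width: 0.0002
grasp_force: 0.0
```

```bash
cat > g.py <<'E'
from h import *
AX=np.array([.549,-.176])
def totool(xy,z,s=None):
    s=s or observe(); M=R.from_rotvec(s["ee_rot"]).as_matrix()
    return M.T@(np.array([*xy,z])-s["tcp_pos"])*1000, np.degrees(np.arctan2(M[1,0],M[0,0]))
E
python3 -c "
from g import *
print(observe()['tcp_pos'],observe()['grip_width'],totool((.595,-.222),.113))"
```

```text
[ 0.54270018 -0.26041495  0.23941086] 0.00018742235229470659 (array([ 58.09473258, -28.87081822, 126.42058322]), np.float64(9.913547314775649))
```

Call:
apply_moves(rows="29 -14 0 0 0; 58 -29 0 0 0; 58 -29 30 0 0; 58 -29 70 0 0; 58 -29 100 0 0; 58 -29 120 0 0; 58 -29 126 0 0; 58 -29 126 0 0")

```text
time: 2.8
tcp_pos: [0.5931, -0.2233, 0.1128]
ee_rot: [-3.129, -0.273, 0.002]
ft_force: [0.4, -0.1, 0.7]
grip_width: -0.0001
grasp_force: 0.0
```

```bash
python3 -c "
from g import *
s=observe();print(s['tcp_pos'],s['ft_force'],s['joint_pos'].round(2))
a,b=get_image('scene')['frame'],get_image('top')['frame']
cv2.imwrite('pics/c2.png',np.hstack([cv2.resize(f,(400,400),interpolation=cv2.INTER_CUBIC)[:,:,::-1] for f in (a[120:250,200:330],b[180:300,340:460])]))"
```

```text
[ 0.59309525 -0.22334956  0.11279988] [ 0.42322784 -0.11717996  0.69005055] [-0.49  0.46 -0.    1.11  0.    2.48]
```

View pics/c2.png

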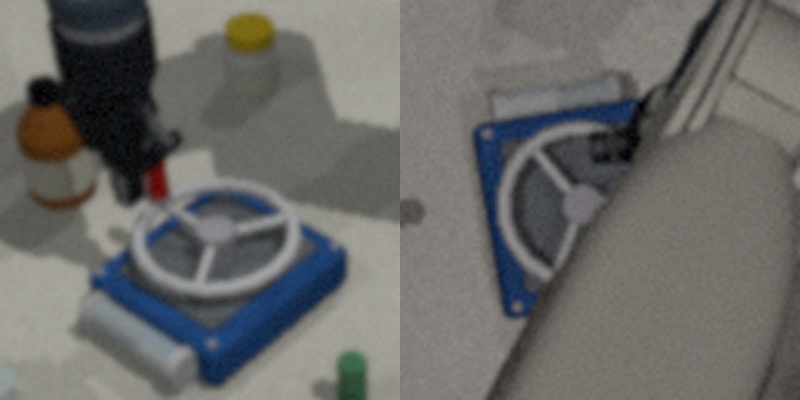

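The scene crop shows the closed fingertips beside the handle on its far side. The wheel hasn't moved and the amber bottle is clear. I'll plan the arc next.

```bash
python3 - <<'E'
from g import *
a=np.radians(9.95); X=np.array([np.cos(a),np.sin(a)]); Y=np.array([np.sin(a),-np.cos(a)])
ang=np.r_[-45-4*np.arange(1,9), -77-6*np.arange(1,57)]
c=np.array([.594,-.2225])
for i in range(0,len(ang),8):
    rows=[]
    for t in ang[i:i+8]:
        p=AX+.065*np.array([np.cos(np.radians(t)),np.sin(np.radians(t))])-c
        v=np.round([p@X*1000,p@Y*1000]); rows.append(f"{v[0]:.0f} {v[1]:.0f} 0 0 0")
    c=c+(v[0]*X+v[1]*Y)/1000
    print(ang[i:i+8][-1],c.round(4),"; ".join(rows))
E
```

```text
-77 [ 0.5634 -0.239 ] -3 2 0 0 0; -7 4 0 0 0; -11 6 0 0 0; -15 8 0 0 0; -19 9 0 0 0; -24 10 0 0 0; -28 11 0 0 0; -33 11 0 0 0
-125 [ 0.5119 -0.2288] -7 0 0 0 0; -13 -0 0 0 0; -20 -2 0 0 0; -27 -4 0 0 0; -33 -7 0 0 0; -39 -10 0 0 0; -44 -14 0 0 0; -49 -19 0 0 0
-173 [ 0.4847 -0.1838] -5 -5 0 0 0; -9 -10 0 0 0; -12 -16 0 0 0; -15 -22 0 0 0; -17 -29 0 0 0; -18 -35 0 0 0; -19 -42 0 0 0; -19 -49 0 0 0
-221 [ 0.5002 -0.1334] 1 -7 0 0 0; 2 -13 0 0 0; 4 -20 0 0 0; 7 -26 0 0 0; 10 -32 0 0 0; 14 -37 0 0 0; 19 -42 0 0 0; 24 -47 0 0 0
-269 [ 0.548  -0.1108] 5 -4 0 0 0; 11 -7 0 0 0; 17 -10 0 0 0; 24 -12 0 0 0; 30 -14 0 0 0; 37 -14 0 0 0; 44 -14 0 0 0; 51 -14 0 0 0
-317 [ 0.5964 -0.1317] 6 2 0 0 0; 13 4 0 0 0; 19 6 0 0 0; 25 10 0 0 0; 31 14 0 0 0; 36 18 0 0 0; 40 23 0 0 0; 44 29 0 0 0
-365 [ 0.6142 -0.1814] 4 6 0 0 0; 6 12 0 0 0; 8 19 0 0 0; 10 25 0 0 0; 11 32 0 0 0; 11 39 0 0 0; 10 46 0 0 0; 9 52 0 0 0
-413 [ 0.5878 -0.2276] -3 7 0 0 0; -5 13 0 0 0; -9 19 0 0 0; -13 24 0 0 0; -17 29 0 0 0; -22 34 0 0 0; -28 38 0 0 0; -34 41 0 0 0
```

Call:
apply_moves(rows="-3 2 0 0 0; -7 4 0 0 0; -11 6 0 0 0; -15 8 0 0 0; -19 9 0 0 0; -24 10 0 0 0; -28 11 0 0 0; -33 11 0 0 0")

```text
time: 3.7
tcp_pos: [0.5626, -0.2402, 0.1135]
ee_rot: [3.129, 0.273, 0.001]
ft_force: [1.7, 1.1, 1.8]
grip_width: -0.0004
grasp_force: 1.2
```

```bash
cat > v.py <<'E'
import sys
from g import *
s=observe();print(s['time'],s['tcp_pos'].round(4),s['ft_force'].round(1))
a=get_image('scene')
f=a['frame'].astype(int); m=((f[:,:,0]>90)&(f[:,:,1]<60)&(f[:,:,2]<70)).astype(np.uint8)
n,l,st,ce=cv2.connectedComponentsWithStats(m)
for i in range(1,n):
    if st[i,4]>5 and 200<ce[i][0]<330 and 120<ce[i][1]<250: print(ce[i].round(1),st[i],at(a,ce[i],.11).round(3))
for q in masks_of('scene','blue_handle')[:2]: print(round(q['conf'],2),q['location'],at(a,q['location'],.108).round(3),q['mask'].sum())
if len(sys.argv)>1: cv2.imwrite(f'pics/{sys.argv[1]}.png',cv2.resize(f[120:250,190:350].astype(np.uint8),None,fx=4,fy=4,interpolation=cv2.INTER_CUBIC)[:,:,::-1])
E
python3 v.py c3
```

```text
3.7 [ 0.5626 -0.2402  0.1135] [1.7 1.1 1.8]
[218.5 160.3] [212 154  15  13 109] [ 0.59  -0.343  0.11 ]
[256.2 173.7] [254 166   5  16  46] [ 0.544 -0.233  0.11 ]
0.65 [256.3, 174.3] [ 0.544 -0.233  0.108] 96
```

View pics/c3.png

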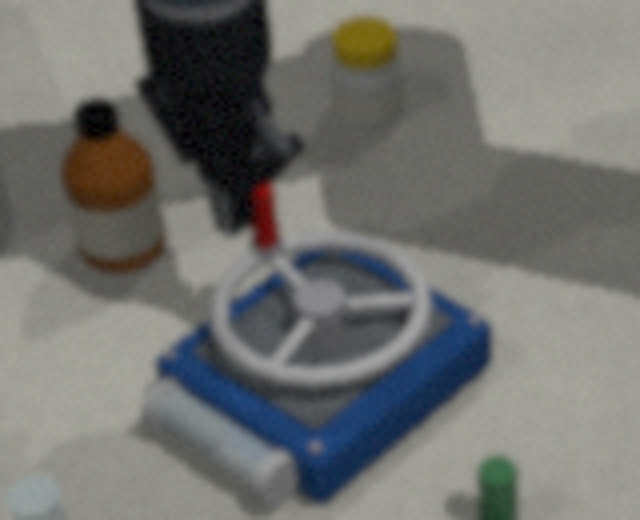

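The view shows the fingers touching the handle and the wheel turning clockwise, with the handle now at about crop pixel (263, 215). The force is about 2 N, so I'll carry on.

Call:
apply_moves(rows="-7 0 0 0 0; -13 0 0 0 0; -20 -2 0 0 0; -27 -4 0 0 0; -33 -7 0 0 0; -39 -10 0 0 0; -44 -14 0 0 0; -49 -19 0 0 0")

```text
time: 4.6
tcp_pos: [0.5107, -0.2296, 0.1133]
ee_rot: [3.13, 0.273, -0.0]
ft_force: [2.6, -1.8, -0.3]
grip_width: 0.0004
grasp_force: 1.3
```

```bash
python3 v.py
```

```text
4.6 [ 0.5107 -0.2296  0.1133] [ 2.6 -1.8 -0.3]
[218.6 160.4] [213 155  13  12 100] [ 0.59  -0.342  0.11 ]
[276.2 171. ] [274 163   6  16  70] [ 0.499 -0.209  0.11 ]
0.55 [274.4, 171.3] [ 0.502 -0.213  0.108] 137
```

Call:
apply_moves(rows="-5 -5 0 0 0; -9 -10 0 0 0; -12 -16 0 0 0; -15 -22 0 0 0; -17 -29 0 0 0; -18 -35 0 0 0; -19 -42 0 0 0; -19 -49 0 0 0")

```text
time: 5.5
tcp_pos: [0.4838, -0.1842, 0.1133]
ee_rot: [3.13, 0.273, -0.0]
ft_force: [0.8, -2.7, -1.0]
grip_width: -0.0002
grasp_force: 1.3
```

```bash
python3 v.py
```

```text
5.5 [ 0.4838 -0.1842  0.1133] [ 0.8 -2.7 -1. ]
[218.6 160.3] [212 155  14  12 105] [ 0.59  -0.343  0.11 ]
[292.2 178.5] [289 170   6  17  65] [ 0.485 -0.159  0.11 ]
0.65 [291.8, 179.2] [ 0.486 -0.159  0.108] 144
```

Call:
apply_moves(rows="1 -7 0 0 0; 2 -13 0 0 0; 4 -20 0 0 0; 7 -26 0 0 0; 10 -32 0 0 0; 14 -37 0 0 0; 19 -42 0 0 0; 24 -47 0 0 0")

```text
time: 6.4
tcp_pos: [0.4996, -0.1337, 0.1132]
ee_rot: [-3.129, -0.273, 0.001]
ft_force: [-1.5, -3.6, 0.5]
grip_width: -0.0001
grasp_force: 1.4
```

```bash
python3 v.py
```

```text
6.4 [ 0.4996 -0.1337  0.1132] [-1.5 -3.6  0.5]
[218.4 161.5] [211 157  16  10  88] [ 0.593 -0.339  0.11 ]
[293.2 191.5] [289 184   8  17  86] [ 0.513 -0.118  0.11 ]
```

Call:
apply_moves(rows="5 -4 0 0 0; 11 -7 0 0 0; 17 -10 0 0 0; 24 -12 0 0 0; 30 -14 0 0 0; 37 -14 0 0 0; 44 -14 0 0 0; 51 -14 0 0 0")

```text
time: 7.3
tcp_pos: [0.5478, -0.1116, 0.1132]
ee_rot: [-3.13, -0.273, 0.0]
ft_force: [-2.2, -0.6, 1.0]
grip_width: -0.0003
grasp_force: 1.5
```

```bash
python3 v.py
```

```text
7.3 [ 0.5478 -0.1116  0.1132] [-2.2 -0.6  1. ]
[217.7 161.5] [211 156  15  11  98] [ 0.594 -0.34   0.11 ]
[276.8 202.6] [272 194   9  18  97] [ 0.568 -0.111  0.11 ]
0.54 [274.0, 203.7] [ 0.574 -0.114  0.108] 150
```

Call:
apply_moves(rows="6 2 0 0 0; 13 4 0 0 0; 19 6 0 0 0; 25 10 0 0 0; 31 14 0 0 0; 36 18 0 0 0; 40 23 0 0 0; 44 29 0 0 0")

```text
time: 8.2
tcp_pos: [0.5962, -0.1328, 0.1132]
ee_rot: [-3.129, -0.273, -0.0]
ft_force: [-0.4, 1.8, -0.1]
grip_width: -0.0001
grasp_force: 1.1
```

```bash
python3 v.py
```

```text
8.2 [ 0.5962 -0.1328  0.1132] [-0.4  1.8 -0.1]
[218.  161.7] [211 156  15  11  82] [ 0.594 -0.339  0.11 ]
[252.7 207.4] [251 204   4   7  20] [ 0.622 -0.135  0.11 ]
0.44 [281.1, 139.8] [ 0.406 -0.313  0.108] 452
```

Call:
apply_moves(rows="4 6 0 0 0; 6 12 0 0 0; 8 19 0 0 0; 10 25 0 0 0; 11 32 0 0 0; 11 39 0 0 0; 10 46 0 0 0; 9 52 0 0 0")

```text
time: 9.1
tcp_pos: [0.6137, -0.1831, 0.1133]
ee_rot: [3.13, 0.273, 0.001]
ft_force: [1.9, 1.6, -0.6]
grip_width: -0.0
grasp_force: 1.0
```

```bash
python3 v.py c4
```

```text
9.1 [ 0.6137 -0.1831  0.1133] [ 1.9  1.6 -0.6]
[215.4 160.6] [213 156   6  11  40] [ 0.597 -0.347  0.11 ]
```

View pics/c4.png

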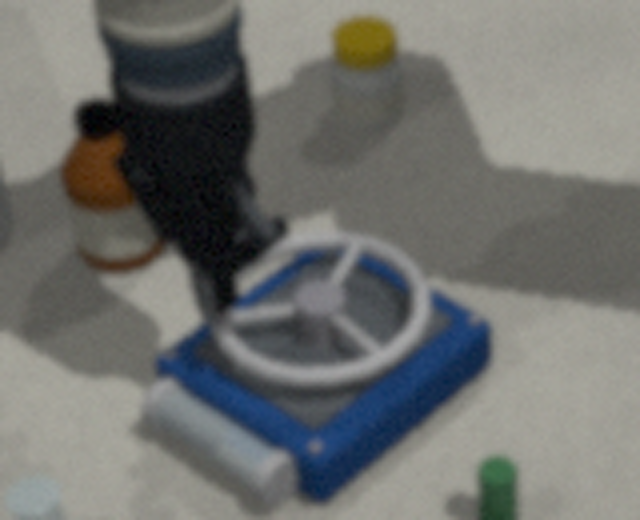

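The handle is hidden behind the fingertips, and its spoke ends at about crop pixel (232, 318), where I expected it. The rest is undisturbed.

Call:
apply_moves(rows="-3 7 0 0 0; -5 13 0 0 0; -9 19 0 0 0; -13 24 0 0 0; -17 29 0 0 0; -22 34 0 0 0; -26 36 0 0 0; -30 39 0 0 0")

```text
time: 10.0
tcp_pos: [0.5904, -0.2263, 0.1133]
ee_rot: [3.13, 0.273, 0.0]
ft_force: [1.7, 1.8, -0.1]
grip_width: 0.0001
grasp_force: 1.0
```

```bash
cat > w.py <<'E'
from g import *
# wheel angle by spokes: sample annulus brightness in scene view, compare with reference picture
def prof(f,im):
    t=np.radians(np.arange(0,360,.5)); acc=[]
    for r in np.linspace(.024,.052,12):
        P=np.c_[AX[0]+r*np.cos(t),AX[1]+r*np.sin(t),np.full(t.size,.076)]
        p,_=ray(im,(0,0)); M=R.from_rotvec(im["attitude"]).as_matrix(); C=(P-p)@M
        u=im["fx"]*C[:,0]/C[:,2]+im["cx"]; v=im["fy"]*C[:,1]/C[:,2]+im["cy"]
        acc.append(cv2.remap(f,u.astype(np.float32)[None],v.astype(np.float32)[None],cv2.INTER_LINEAR)[0])
    a=np.median(acc,0); return cv2.GaussianBlur(a[None].astype(np.float32),(0,0),4,borderType=cv2.BORDER_REPLICATE)[0]
im=get_image("scene")
for n,f in(("ref",cv2.cvtColor(cv2.imread("pics/scene0.png"),cv2.COLOR_BGR2GRAY)),("now",cv2.cvtColor(im["frame"],cv2.COLOR_RGB2GRAY))):
    a=prof(f,im); from scipy.signal import find_peaks
    k,pr=find_peaks(a,prominence=15); print(n,[(x/2-360,int(q)) for x,q in zip(k,pr["prominences"])])
E
python3 v.py; python3 w.py
```

```text
10.0 [ 0.5904 -0.2263  0.1133] [ 1.7  1.8 -0.1]
[217.5 160.9] [212 156  12  11  82] [ 0.593 -0.343  0.11 ]
[249.  182.1] [248 176   3  12  22] [ 0.577 -0.217  0.11 ]
0.64 [247.5, 183.4] [ 0.582 -0.218  0.108] 67
ref [(np.float64(-315.5), 55), (np.float64(-199.5), 78), (np.float64(-82.5), 54)]
now [(np.float64(-304.0), 75), (np.float64(-189.0), 72), (np.float64(-72.0), 67)]
```

Call:
apply_moves(rows="-2 1 0 0 0; -4 2 0 0 0; -6 3 0 0 0; -8 4 0 0 0; -9 4 0 0 0; -10 5 0 0 0; -11 5 0 0 0; -11 5 0 0 0")

```text
time: 10.95
tcp_pos: [0.5806, -0.2329, 0.1133]
ee_rot: [3.13, 0.273, -0.0]
ft_force: [2.5, -0.2, 0.6]
grip_width: -0.0001
grasp_force: 0.6
```

```bash
python3 v.py; python3 w.py
```

```text
10.95 [ 0.5806 -0.2329  0.1133] [ 2.5 -0.2  0.6]
[218.7 160.3] [212 155  14  12  98] [ 0.589 -0.343  0.11 ]
[251.1 178.9] [250 172   4  13  31] [ 0.566 -0.224  0.11 ]
0.62 [249.6, 179.7] [ 0.57  -0.226  0.108] 62
0.29 [411.2, 271.7] [0.476 0.238 0.108] 176
ref [(np.float64(-315.5), 55), (np.float64(-199.5), 78), (np.float64(-82.5), 54)]
now [(np.float64(-313.5), 72), (np.float64(-197.5), 80), (np.float64(-81.0), 65)]
```

Call:
apply_moves(rows="-1 0 0 0 0; -2 0 0 0 0; -2 0 0 0 0; 2 0 0 0 0; 8 0 0 0 0; 16 0 0 0 0; 25 0 0 0 0; 25 0 0 0 0")

```text
time: 11.9
tcp_pos: [0.6066, -0.2281, 0.113]
ee_rot: [-3.13, -0.274, -0.0]
ft_force: [-0.6, 0.4, -0.7]
grip_width: 0.0003
grasp_force: 0.0
```

Call:
apply_moves(rows="0 0 -30 0 0; 0 0 -70 0 0; 0 0 -110 0 0; 0 0 -130 0 0; -50 20 -130 0 0; -100 40 -130 0 0; -150 60 -130 0 0; -150 60 -130 0 0")

```text
time: 12.7
tcp_pos: [0.4647, -0.3152, 0.2437]
ee_rot: [3.129, 0.268, -0.001]
ft_force: [-0.3, -0.1, 0.8]
grip_width: -0.0
grasp_force: 0.0
```

```bash
python3 w.py; python3 v.py; python3 - <<'E'
from m import *
im=get_image("top"); s=get_image("scene"); print(observe()["ft_force"])
for n in("blue_handle","white_handle","vial","amber_bottle","jar"):
    for c in("top","scene"):
        for m in masks_of(c,n)[:1]: print(n,c,np.round(m["location"],1),round(m["conf"],2))
E
```

```text
ref [(np.float64(-315.5), 55), (np.float64(-199.5), 78), (np.float64(-82.5), 54)]
now [(np.float64(-315.0), 70), (np.float64(-199.0), 80), (np.float64(-82.5), 63)]
12.75 [ 0.465  -0.3153  0.2438] [ 0.3 -0.8  0.3]
[218.6 159.9] [213 155  14  12  95] [ 0.589 -0.344  0.11 ]
[250.1 176.4] [247 169   7  16  76] [ 0.563 -0.234  0.11 ]
[0.72350615 0.14474466 0.46222557]
blue_handle top [418.4 238.2] 0.61
blue_handle scene [527.6 333. ] 0.31
white_handle top [247.3 268.8] 0.61
white_handle scene [409.9 271.3] 0.61
vial top [335.3 242. ] 0.51
vial scene [315.5 241.8] 0.68
amber_bottle top [469.  233.8] 0.92
amber_bottle scene [214.2 166.9] 0.65
jar scene [280.3 139.6] 0.92
```

The spokes are within 0.5° of where they started, and the fingers are clear with nothing else moved.

```bash
python3 -c "
from workcell import *
print(finish_job())"
```

```text
the job is handed in; nothing more can be done
None
```

I pushed the blue pump's wheel one full turn clockwise by its handle and handed the job in. The wheel stopped within about 0.5° of its start, the arm is clear, and nothing else showed any movement in the camera checks. The hand-in returned no verdict.

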